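Set out the enamel box and the vase on their display stands

TASK

Dress the two display stands on the shop counter. In the middle of the round dark wood stand build up the enamel box: the blue pot first, the green pot on the blue one and the red lid on top, each with its brass foot seated in the mouth below; in the middle of the square marble stand put the copper dish, with the yellow vase standing upright inside it. Let go of everything, and leave the glass jar and the big blue vase where they are.

Things in the scene. Friction and masses are not known exactly. Their poses are not given: they have to be found in the camera images.
- wood_stand: Round dark brown wooden display stand, fixed to the counter, 100 mm across, 20 mm high, flat top. Origin at the centre of its underside (on the counter), z up.
- marble_stand: Square white marble display slab, fixed to the counter, 100 x 100 mm, 20 mm high, flat top, sides along its x and y. Origin at the centre of its underside (on the counter), z up.
- blue_pot: Blue enamel pot with white and yellow dots, loose, upright, 40 mm high. Straight body 56 mm across from 5 to 40 mm height; under it a brass foot 36 mm across, 5 mm high; open mouth 48 mm across, 30 mm deep. 120 g. Origin: centre of the foot's underside, z up. A pot or lid set on it sinks its foot into the mouth and rests on the rim, its origin 35 mm above this one's.
- green_pot: Green enamel pot with white and yellow dots, in all sizes, foot, mouth and weight like the blue pot: 40 mm high, body 56 mm across from 5 mm height up, foot 36 mm across and 5 mm high, mouth 48 mm across. Origin: centre of the foot's underside, z up. The lid set on it rests on the rim, its origin 35 mm above this one's.
- red_lid: Red enamel disc lid with dots, 56 mm across, loose, upright: brass foot 36 mm across and 5 mm high below, red disc from 5 to 12 mm height (slight dome to 15.5 mm, look only), on top a brass cylinder knob 18 mm across from 12 to 38 mm height, by which it is picked up. 90 g. Origin: centre of the foot's underside, z up.
- copper_dish: Plain round copper dish with straight sides, open on top, loose, 62 mm across, 30 mm high, wall 3 mm, inside 56 mm across with the inner floor 5 mm above the underside. 140 g. Origin at the centre of its underside, z up.
- yellow_vase: Small yellow enamel vase, upright and loose, 80 mm high: foot 30 mm across up to 10 mm height, belly 38 mm across from 10 to 42 mm with coloured dots, straight neck 22 mm across from 42 to 80 mm with a brass rim; best picked up by the neck. 130 g. Origin at the centre of its underside, z up.
- glass_jar: Bystander: clear glass jar with a white cap, about 60 mm across and 65 mm high, loose, standing among the other things. Origin at the centre of its underside.
- big_vase: Bystander: large blue vase with flower dots and brass rim, about 104 mm across and 160 mm high, loose, standing to the robot's right. Origin at the centre of its underside.
Mind the look-alikes: they are no part of the job. Of the things that look like the blue_pot, the smaller one is meant.

How it is judged:
By the outcome, as a careful person would: the job done as asked, in the order asked, and still so for the second after the job is handed in, with the robot touching nothing.
It also fails if it takes over 120 s, if anything falls off the work surface, if the arm or the gripper's body presses on something with over 40 N, if the wrist force passes 120 N, or if a joint passes its speed limit or range.

ROBOT

A 6-joint arm with a two-finger parallel gripper is mounted at the origin on the work surface. World frame = base frame: x ahead of the robot, y to its left, z up, the work surface at z = 0. Lengths are in m, angles in rad, forces in N, time in s.
With the tool pointing down it reaches from about 0.225 to 0.875 m from the base axis. Payload 3.4 kg.
Tool frame: the origin (TCP) lies at the very end of the fingers, on their centre line; the grasp point (between the pads) lies 19 mm behind it; z points along the fingers, y is the line along which they close (so a half turn about z gives the same grasp; the last joint's range is limited). The gripper opens to 85 mm and grips with 20 to 120 N. Pads are 22 mm wide; open, the fingers measure 114 mm over their backs; the gripper's body (76 mm by 85 mm) begins 54 mm behind the grasp point. The pads swing forward as they close: fully open they stand 13 mm farther back than shut.
Start: joints at [1.061, 0.276, 1.505, -0, 1.361, -0.121], TCP at [0.218, 0.532, 0.231] pointing down, gripper open.
Joint ranges: [-2.89, 2.89], [-0.75, 2.08], [0.22, 2.7], [-1.18, 4.32], [0.11, 2.71], [-2.7, 2.7]. Speed limits (rad/s): [2.57, 2.57, 3.14, 3.14, 3.14, 3.14].

INTERFACE

Orientations are given as a unit quaternion [w, x, y, z].
In Python, from rig import manip gives the robot as it stands. The module is installed in compiled form; this text tells all that it offers.
- The arm moves only by the tool play_rows, never from a script. Its argument "motion" is a list of rows, each a list of 5 numbers: the shift along the tool's x, y, z in units of 40 mm (1.0 is 40 mm), then the turn about the tool's z in units of 10 degrees (1.0 is 10 degrees), then the finger opening in mm, from 0 to 85.4. A call has 1 to 5 rows; each row is the pose to reach, as a shift and turn from the pose commanded when the call began, along the tool's axes at that moment; what a row does not reach only later rows make up. A row lasts 1/8 s, in which the tool goes at most 62.5 mm and 10.7 degrees, less where a joint would pass 70% of its speed; a pose out of reach is approached as far as the arm can. A call with a gripper value outside its range is refused whole. The fingers move at their own pace and stop on an object; "newtons" is the grip in N (left out, the last holds). Time passes only in rows, so rows that repeat a pose let the fingers close. It gives the time, the measured TCP pose, the force, the opening and the grip force at its end, in the units of the state.
- manip.get_state(): the state, without advancing time (a new reading comes with each control period).
- manip.get_image(name): name is "scene" or "top" or "wrist"; returns a dict with "img" (480x640x3 uint8, red, green, blue), "range_z" (480x640 float32, m along the optical axis (not along the pixel's ray), 0 where there is no reading), "fx", "fy", "cx", "cy" (pixels), "D" ([k1, k2, p1, p2, k3] as OpenCV has them; the pictures are not rectified), "R" (3x3) and "t" (3): a world point X has camera coordinates R X + t. Camera axes: x right, y down, z forward; pixel columns grow to the right and rows downward; lengths in m; the calibration is good to about 2 mm. A picture is of the moment at which its call begins.
- manip.sign_off(): hands the job in; it is judged then, once.
The state is a dict: "clock": time; "qpos": joint angles; "qd": joint speeds; "effort": joint torques, N m; "position": TCP position; "ee_rot": TCP orientation; "contact_force": force on the tool from outside, world axes, zero at the start; "moment": the same for the moment, N m; "width": finger opening in m; "gripper_force": force on a finger pad.
Only numpy, scipy, OpenCV 4.12 (cv2) and the standard library are available. Lean on these libraries where they do the work, as an engineer would, in place of code of your own. Each camera call takes 0.05 s, during which the arm holds its last target. There are 200 camera calls.

## Working session

There is one attempt and no reset: what is moved stays moved. The work goes in short steps, Python scripts to look and compute and a tool call to move; the robot and the scene stay as the last step left them, time stands still between calls to the robot, and variables do not carry over. Pictures are saved under pics/ and viewed, at most 14 in all, crops included, and the job is handed in when it is done.

Besides the shell and the picture viewer there is one more tool, called after "Request:" by a JSON object that holds its "fn" and its "kwargs". play_rows: Moves the arm, as the interface text tells. Its arguments: {"type":"object","properties":{"motion":{"type":"array","items":{"type":"array","items":{"type":"number"}}},"newtons":{"type":"number"}},"required":["motion"]}

```bash
mkdir -p pics; cat > h.py <<'E'
import numpy as np, cv2
from rig import manip
def grab(n):
    d=manip.get_image(n); np.savez('last_%s.npz'%n, **{k:np.array(v) for k,v in d.items()}); return d
def load(n): return dict(np.load('last_%s.npz'%n))
def save(d,f): cv2.imwrite('pics/'+f, cv2.cvtColor(d['img'],cv2.COLOR_RGB2BGR))
def ray(d,u,v):
    K=np.array([[d['fx'],0,d['cx']],[0,d['fy'],d['cy']],[0,0,1]],float)
    p=cv2.undistortPoints(np.array([[[u,v]]],float),K,np.array(d['D'],float))[0,0]
    R=np.array(d['R']);t=np.array(d['t'])
    return -R.T@t, R.T@np.array([p[0],p[1],1.])
def onplane(d,u,v,z):
    o,r=ray(d,u,v); return o+r*(z-o[2])/r[2]
def cloud(d):
    K=np.array([[d['fx'],0,d['cx']],[0,d['fy'],d['cy']],[0,0,1]],float)
    vv,uu=np.mgrid[0:480,0:640]
    p=cv2.undistortPoints(np.stack([uu,vv],-1).reshape(-1,1,2).astype(float),K,np.array(d['D'],float)).reshape(480,640,2)
    z=np.array(d['range_z'],float); X=np.dstack([p[...,0]*z,p[...,1]*z,z])-np.array(d['t'])
    W=X@np.array(d['R']); W[z==0]=np.nan; return W
E
python3 - <<'E'
from h import *
s=manip.get_state(); print({k:np.round(v,3) for k,v in s.items()})
for n in ('scene','top'):
    d=grab(n); save(d,n+'0.png'); print(n,-d['R'].T@d['t'],d['fx'])
E
```

```text
{'clock': np.float64(0.0), 'qpos': array([ 1.061,  0.277,  1.506, -0.   ,  1.361, -0.121]), 'qd': array([-0.001,  0.   ,  0.   ,  0.   ,  0.   ,  0.001]), 'effort': array([-1.0000e-03, -4.1678e+01, -2.4581e+01, -0.0000e+00,  1.1000e-02,
       -0.0000e+00]), 'position': array([0.218, 0.532, 0.23 ]), 'ee_rot': array([-0.   ,  0.193,  0.981, -0.001]), 'contact_force': array([-0.163,  0.305, -0.888]), 'moment': array([-0.022,  0.019, -0.023]), 'gripper_force': np.float64(0.0), 'width': np.float64(0.086)}
scene [0.84652134 0.44170952 1.21936578] 608.535716825077
top [ 0.31586688 -0.15553889  1.48985247] 591.3527883585609
```

View pics/scene0.png

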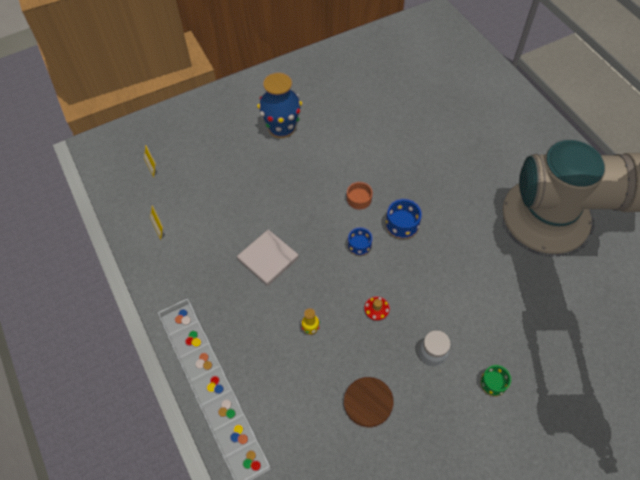

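View pics/top0.png

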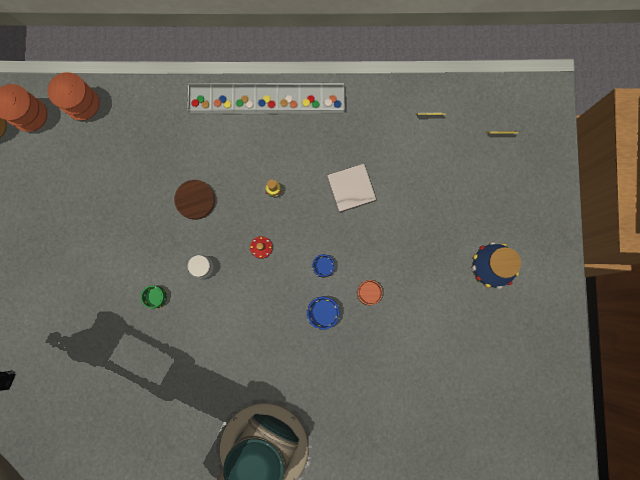

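The two views show the same layout. In the top picture the positions are: blue pot (324,266) with its larger look-alike at (324,312), copper dish (370,293), green pot (154,297), red lid (261,247), jar (200,266), yellow vase (273,188), wood stand (195,199) and marble stand (351,187). Next I measure each one by casting rays onto its top plane.

```bash
cat >> h.py <<'E'
def blobs(d,pred,win):
    u0,v0,u1,v1=win; hsv=cv2.cvtColor(d['img'],cv2.COLOR_RGB2HSV).astype(int)
    m=pred(hsv[...,0],hsv[...,1],hsv[...,2]); k=np.zeros_like(m); k[v0:v1,u0:u1]=True
    return m&k
E
cat > meas.py <<'E'
from h import *
P={'blue':lambda h,s,v:(h>100)&(h<130)&(s>120),'green':lambda h,s,v:(h>45)&(h<85)&(s>100),
'red':lambda h,s,v:((h<6)|(h>172))&(s>150),'yel':lambda h,s,v:(h>12)&(h<35)&(s>120),
'cop':lambda h,s,v:(h<14)&(s>110),'wood':lambda h,s,v:(h<20)&(s>80)&(v>30),'wht':lambda h,s,v:(s<40)&(v>140),'any':lambda h,s,v:h>=0}
T={'blue_pot':('blue',(305,248,343,285),.040,(335,222,383,260)),'green_pot':('green',(135,280,175,315),.040,(470,355,520,405)),
'red_lid':('red',(243,230,280,265),.012,(358,290,396,326)),'yellow_vase':('yel',(258,172,290,205),.08,(292,300,328,340)),
'copper':('cop',(350,275,390,312),.030,(340,175,380,215)),'wood':('wood',(165,170,225,230),.020,(335,370,402,432)),
'marble':('wht',(315,155,385,220),.020,(230,222,305,290)),'jar':('wht',(180,248,220,285),.065,(410,325,460,370)),'bigblue':('blue',(300,290,350,335),.05,(380,192,430,245))}
for n,(c,w,z,w2) in T.items():
  for cam,win in (('top',w),('scene',w2)):
    d=load(cam); m=blobs(d,P[c],win); W=cloud(d)
    zs=W[...,2][m]; 
    cs,_=cv2.findContours(m.astype(np.uint8),cv2.RETR_EXTERNAL,cv2.CHAIN_APPROX_NONE)
    cc=max(cs,key=cv2.contourArea)[:,0,:]
    # points near top height by depth
    q=m&(abs(W[...,2]-z)<.008); pts=W[q][:,:2].astype(np.float32)
    g=np.array([onplane(d,u,v,z)[:2] for u,v in cc],np.float32)
    (a,r)=cv2.minEnclosingCircle(g)
    out='%-11s %-5s n%4d z98 %.3f plane c %s r %.4f'%(n,cam,m.sum(),np.nanpercentile(zs,97),np.round(a,4),r)
    if len(pts)>4: b,rb=cv2.minEnclosingCircle(pts); out+=' depth c %s r %.4f'%(np.round(b,4),rb)
    print(out)
    if n=='marble': print(cv2.minAreaRect(g))
E
python3 meas.py
```

```text
blue_pot    top   n 367 z98 0.043 plane c [ 0.4389 -0.1465] r 0.0283 depth c [ 0.4396 -0.1471] r 0.0276
blue_pot    scene n 425 z98 0.042 plane c [ 0.446  -0.1371] r 0.0340 depth c [ 0.4427 -0.1426] r 0.0285
green_pot   top   n 436 z98 0.043 plane c [0.3642 0.2668] r 0.0312 depth c [0.3642 0.2712] r 0.0289
green_pot   scene n 617 z98 0.042 plane c [0.372  0.2763] r 0.0327 depth c [0.3679 0.2732] r 0.0286
red_lid     top   n 280 z98 0.019 plane c [0.4881 0.0098] r 0.0278 depth c [0.4883 0.0095] r 0.0276
red_lid     scene n 225 z98 0.019 plane c [0.4909 0.0141] r 0.0274 depth c [0.4913 0.0149] r 0.0279
yellow_vase top   n 191 z98 0.084 plane c [ 0.6247 -0.0242] r 0.0209 depth c [ 0.6347 -0.0219] r 0.0116
yellow_vase scene n 320 z98 0.084 plane c [ 0.6451 -0.0029] r 0.0278 depth c [ 0.6377 -0.0193] r 0.0120
copper      top   n 503 z98 0.032 plane c [ 0.3731 -0.2607] r 0.0312 depth c [ 0.3732 -0.2616] r 0.0309
copper      scene n 545 z98 0.032 plane c [ 0.3806 -0.2515] r 0.0382 depth c [ 0.3748 -0.2568] r 0.0319
wood        top   n1251 z98 0.025 plane c [0.6086 0.1777] r 0.0517 depth c [
[... 256 characters left out ...]
60413253307343), (0.09841900318861008, 0.09813109785318375), 17.771623611450195)
marble      scene n1666 z98 0.025 plane c [ 0.6406 -0.2149] r 0.0668 depth c [ 0.6403 -0.2154] r 0.0667
((0.6410612463951111, -0.21516287326812744), (0.09863566607236862, 0.09912107139825821), 17.73735237121582)
jar         top   n 368 z98 0.070 plane c [0.4373 0.1548] r 0.0267 depth c [0.4379 0.1552] r 0.0264
jar         scene n 496 z98 0.070 plane c [0.4392 0.1574] r 0.0265 depth c [0.4392 0.1578] r 0.0272
bigblue     top   n 776 z98 0.060 plane c [ 0.3231 -0.1459] r 0.0396 depth c [ 0.3234 -0.1459] r 0.0392
bigblue     scene n 913 z98 0.060 plane c [ 0.3306 -0.1367] r 0.0515 depth c [ 0.326  -0.1409] r 0.0406
```

Request:
{"fn": "play_rows", "kwargs": {"motion": [[-0.9,-1.05,0,-0.8,85],[-1.8,-2.1,0,-1.6,85],[-2.7,-3.15,0,-2.23,85],[-3.6,-4.2,0,-2.23,85],[-4.5,-5.25,0,-2.23,85]], "newtons": 40}}

```text
clock: 0.72
position: [0.305, 0.2678, 0.2311]
ee_rot: [0.0, -0.001, 1.0, -0.0]
contact_force: [1.6, -0.1, -0.2]
width: 0.085
gripper_force: 0.0
```

```bash
cat > go.py <<'E'
import sys; from h import *
from scipy.spatial.transform import Rotation as Ro
def rel(x,y,z):
    s=manip.get_state(); q=s['ee_rot']; R=Ro.from_quat([q[1],q[2],q[3],q[0]]).as_matrix(); p=np.array(s['position'])
    ang=np.degrees(np.arctan2(R[1,1],R[0,1]))
    print('t %.2f pos %s yang %.1f q6 %.2f w %.3f F %s grip %.1f units %s'%(s['clock'],np.round(p,4),ang,s['qpos'][5],s['width'],np.round(s['contact_force'],1),s['gripper_force'],np.round(R.T@(np.array([x,y,z])-p)/.04,3)))
if __name__=='__main__': rel(*map(float,sys.argv[1:4]))
E
python3 go.py .441 -.145 .2
```

```text
t 0.72 pos [0.305  0.2678 0.2311] yang 90.1 q6 -1.02 w 0.085 F [ 1.6 -0.1 -0.2] grip 0.0 units [ -3.388 -10.323   0.78 ]
```

Request:
{"fn": "play_rows", "kwargs": {"motion": [[-0.45,-1.4,0,0,85],[-0.9,-2.8,0,0,85],[-1.35,-4.2,0,0,85],[-1.8,-5.6,0,0,85],[-2.25,-7.0,0,0,85]]}}

```text
clock: 1.35
position: [0.3951, -0.0122, 0.2312]
ee_rot: [0.0, -0.0, 1.0, 0.0]
contact_force: [-0.2, 0.2, 0.2]
width: 0.0851
gripper_force: 0.0
```

Request:
{"fn": "play_rows", "kwargs": {"motion": [[-0.4,-1.3,0,0,85],[-0.8,-2.6,0,0,85],[-1.14,-3.32,0,0,85],[-1.14,-3.32,0,0,85]]}}

```text
clock: 1.85
position: [0.4413, -0.1452, 0.2307]
ee_rot: [-0.0, 0.001, 1.0, 0.0]
contact_force: [-0.4, 0.8, 0.0]
width: 0.085
gripper_force: 0.0
```

```bash
python3 - <<'E'
from h import *; from go import rel
rel(.441,-.145,.1)
d=grab('wrist'); save(d,'w1.png'); print(-d['R'].T@d['t'], d['R'])
E
```

```text
t 1.85 pos [ 0.4413 -0.1452  0.2307] yang 89.8 q6 -2.04 w 0.085 F [-0.4  0.8  0. ] grip 0.0 units [0.006 0.004 3.267]
[ 0.3607604  -0.1454773   0.37317824] [[ 3.43883924e-03  9.99994022e-01  3.60677201e-04]
 [ 9.50158489e-01 -3.37990324e-03  3.11748973e-01]
 [ 3.11748329e-01 -7.29354098e-04 -9.50164432e-01]]
```

View pics/w1.png

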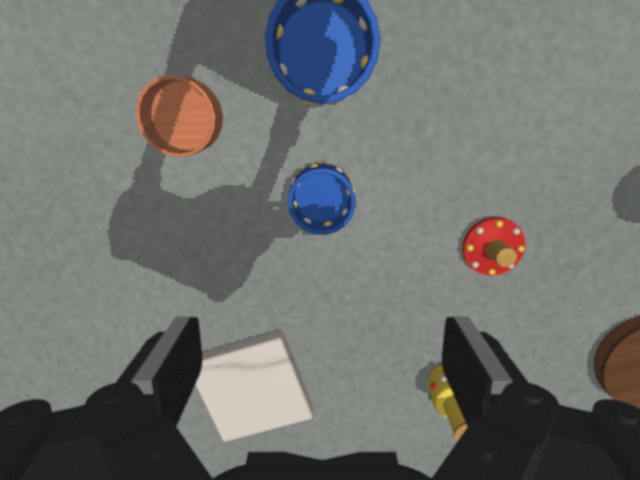

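The wrist view shows the blue pot at (322,198), the lid at (494,246), the dish at (180,116) and the finger tips at about (185,320) and (460,320). I'll take a third position estimate from it.

```bash
cat > wm.py <<'E'
from h import *
from meas import P
def wm(c,win,z,cam='wrist'):
    d=load(cam); m=blobs(d,P[c],win)
    W=cloud(d); q=m&(abs(W[...,2]-z)<.010)
    n,l,st,_=cv2.connectedComponentsWithStats(q.astype(np.uint8)); k=1+np.argmax(st[1:,4])
    pts=W[l==k]; b,r=cv2.minEnclosingCircle(pts[:,:2].astype(np.float32))
    cs=max(cv2.findContours((l==k).astype(np.uint8),cv2.RETR_EXTERNAL,cv2.CHAIN_APPROX_NONE)[0],key=len)[:,0]
    g=np.array([onplane(d,u,v,z)[:2] for u,v in cs],np.float32); a,ra=cv2.minEnclosingCircle(g)
    print(c,cam,'z med %.4f'%np.median(pts[:,2]),'depth',np.round(b,4),round(r,4),'plane',np.round(a,4),round(ra,4))
E
sed -i 's/^for n,(c,w,z,w2)/if __name__=="__main__":\n for n,(c,w,z,w2)/' meas.py
python3 - <<'E'
from wm import *
wm('blue',(285,155,360,240),.04); wm('red',(455,210,530,285),.012); wm('cop',(130,70,225,160),.03); wm('wht',(195,325,315,440),.02)
E
```

```text
blue wrist z med 0.0394 depth [ 0.4396 -0.1457] 0.0278 plane [ 0.4389 -0.146 ] 0.0281
red wrist z med 0.0136 depth [0.489  0.0105] 0.0279 plane [0.4883 0.0103] 0.0283
cop wrist z med 0.0290 depth [ 0.3736 -0.2596] 0.0309 plane [ 0.3734 -0.2585] 0.0317
wht wrist z med 0.0200 depth [ 0.6393 -0.2168] 0.0682 plane [ 0.6382 -0.217 ] 0.0682
```

Request:
{"fn": "play_rows", "kwargs": {"motion": [[0.04,-0.02,1.4,0,85],[0.04,-0.02,2.8,0,85],[0.04,-0.02,4.2,0,85],[0.04,-0.02,5.2,0,85],[0.04,-0.02,5.6,0,85]]}}

```text
clock: 2.52
position: [0.4366, -0.1414, 0.0052]
ee_rot: [-0.002, -0.001, 1.0, 0.001]
contact_force: [-0.6, 0.3, 0.0]
width: 0.0852
gripper_force: 0.0
```

Request:
{"fn": "play_rows", "kwargs": {"motion": [[0,0,0,0,50],[0,0,0,0,50],[0,0,0,0,50],[0,0,0,0,50]]}}

```text
clock: 3.02
position: [0.4398, -0.144, 0.0082]
ee_rot: [0.001, -0.0, 1.0, -0.0]
contact_force: [-0.4, 0.7, 3.8]
width: 0.0554
gripper_force: 42.8
```

Request:
{"fn": "play_rows", "kwargs": {"motion": [[0,0,-1.2,0,50],[0,0,-2.4,0,50],[-0.4,0.8,-3.4,0,50],[-1.0,2.0,-3.6,0,50],[-1.6,3.1,-3.6,0,50]]}}

```text
clock: 3.65
position: [0.5043, -0.0189, 0.1531]
ee_rot: [0.002, 0.0, 1.0, -0.0]
contact_force: [0.1, -1.5, -2.2]
width: 0.0555
gripper_force: 43.5
```

Request:
{"fn": "play_rows", "kwargs": {"motion": [[-0.6,1.15,0,0,50],[-1.2,2.3,0,0,50],[-1.8,3.45,0,0,50],[-2.4,4.6,0,0,50],[-2.64,5.03,0,0,50]]}}

```text
clock: 4.28
position: [0.6094, 0.1839, 0.1511]
ee_rot: [0.0, -0.001, 1.0, 0.0]
contact_force: [0.1, -0.7, -1.0]
width: 0.0557
gripper_force: 43.5
```

Request:
{"fn": "play_rows", "kwargs": {"motion": [[0,0,0,0,50],[0,0,0,0,50]]}}

```text
clock: 4.53
position: [0.6076, 0.1798, 0.1511]
ee_rot: [-0.001, 0.0, 1.0, -0.001]
contact_force: [0.3, -0.5, -1.0]
width: 0.0556
gripper_force: 43.5
```

```bash
python3 - <<'E'
from wm import *; from go import rel
rel(.609,.1795,.028)
d=grab('wrist'); save(d,'w2.png')
E
```

```text
t 4.53 pos [0.6076 0.1798 0.1511] yang 90.0 q6 -1.39 w 0.056 F [ 0.3 -0.5 -1. ] grip 43.5 units [-0.04  -0.004  3.078]
```

View pics/w2.png

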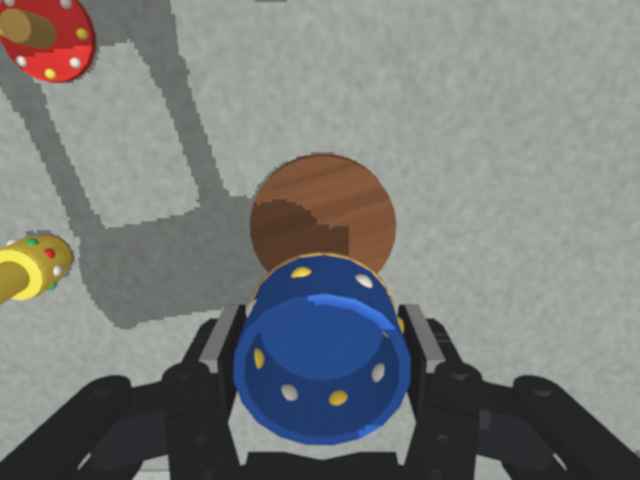

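The blue pot is held upright with its mouth at about (322,370). The wood stand sits at about (323,225), partly hidden behind it. I'll measure the held pot's offset and fit a circle to the visible stand edge.

```bash
cat >> wm.py <<'E'
from scipy.optimize import least_squares
def arc(c,win,z,r,cam='wrist',tol=.006):
    """circle of known radius r through the silhouette edge points (rays on plane z), only free edges in win"""
    d=load(cam); m=blobs(d,P[c],win).astype(np.uint8)
    m=cv2.morphologyEx(m,cv2.MORPH_CLOSE,np.ones((5,5),np.uint8))
    cs=max(cv2.findContours(m,cv2.RETR_EXTERNAL,cv2.CHAIN_APPROX_NONE)[0],key=cv2.contourArea)[:,0]
    u0,v0,u1,v1=win; cs=[(u,v) for u,v in cs if u0+2<u<u1-3 and v0+2<v<v1-3]
    g=np.array([onplane(d,u,v,z)[:2] for u,v in cs]); 
    f=least_squares(lambda p:np.hypot(*(g-p[:2]).T)-r,g.mean(0),loss='soft_l1',f_scale=.001)
    print(c,cam,'arc c',np.round(f.x,4),'rms',round(float(np.sqrt(np.mean(f.fun**2))),4),len(g)); return f.x
E
python3 - <<'E'
from wm import *
arc('wood',(235,140,410,245),.02,.05)
d=load('wrist'); W=cloud(d); m=blobs(d,P['blue'],(225,285,420,450)); print(np.nanpercentile(W[m][:,2],[5,50,90,99]))
wm('blue',(225,285,420,450),float(np.nanpercentile(W[m][:,2],95)))
E
```

```text
wood wrist arc c [0.6109 0.1798] rms 0.0008 234
[0.15221044 0.17115252 0.18271053 0.18356672]
blue wrist z med 0.1817 depth [0.6088 0.1793] 0.0291 plane [0.6056 0.1792] 0.0294
```

```bash
cat >> wm.py <<'E'
def rim(c,win,r,cam='wrist',band=.004):
    d=load(cam); W=cloud(d); m=blobs(d,P[c],win); zt=np.nanpercentile(W[m][:,2],98)
    g=W[m&(W[...,2]>zt-band)][:,:2]; b,rb=cv2.minEnclosingCircle(g.astype(np.float32))
    print(c,cam,'rim z %.4f'%zt,'c',np.round(b,4),'r',round(rb,4),'(expect %.3f)'%r,len(g)); return b
E
python3 -c "
from wm import *
rim('blue',(225,285,420,450),.028)"
```

```text
blue wrist rim z 0.1834 c [0.6084 0.1793] r 0.0287 (expect 0.028) 7026
```

Request:
{"fn": "play_rows", "kwargs": {"motion": [[-0.05,0.02,1.3,0,50],[-0.05,0.02,2.4,0,50],[-0.05,0.02,2.95,0,50],[-0.05,0.02,3.08,0,50],[-0.05,0.02,3.08,0,50]]}}

```text
clock: 5.2
position: [0.6102, 0.1807, 0.0289]
ee_rot: [-0.0, 0.001, 1.0, -0.0]
contact_force: [0.8, 0.3, -1.5]
width: 0.0555
gripper_force: 43.5
```

Request:
{"fn": "play_rows", "kwargs": {"motion": [[0,0,0.02,0,50],[0,0,0.02,0,50]]}}

```text
clock: 5.45
position: [0.6111, 0.1812, 0.0283]
ee_rot: [0.001, -0.0, 1.0, -0.0]
contact_force: [-1.5, -2.2, 4.8]
width: 0.0557
gripper_force: 43.9
```

Request:
{"fn": "play_rows", "kwargs": {"motion": [[0,0,0,0,85],[0,0,0,0,85],[0,0,-0.5,0,85],[0,0,-1.8,0,85],[0,0,-3.2,0,85]]}}

```text
clock: 6.08
position: [0.61, 0.1822, 0.1557]
ee_rot: [-0.001, -0.0, 1.0, -0.0]
contact_force: [0.3, 0.6, 0.2]
width: 0.085
gripper_force: 0.0
```

Request:
{"fn": "play_rows", "kwargs": {"motion": [[0.8,0.3,-1.0,0,85],[2.2,0.8,-1.2,0,85],[3.6,1.3,-1.2,0,85],[5.0,1.8,-1.2,0,85],[6.1,2.26,-1.2,0,85]]}}

```text
clock: 6.7
position: [0.364, 0.2729, 0.2033]
ee_rot: [-0.0, -0.0, 1.0, 0.0]
contact_force: [0.1, 1.3, -0.1]
width: 0.0847
gripper_force: 0.0
```

Request:
{"fn": "play_rows", "kwargs": {"motion": [[0,0,0,0,85],[0,0,0,0,85]]}}

```text
clock: 6.95
position: [0.3673, 0.2726, 0.2036]
ee_rot: [0.001, -0.001, 1.0, 0.0]
contact_force: [0.0, -0.6, 0.0]
width: 0.0848
gripper_force: 0.0
```

```bash
python3 - <<'E'
from wm import *; from go import rel
rel(.365,.2715,.007)
d=grab('wrist'); save(d,'w3.png')
wm('green',(230,100,420,300),.04)
d=grab('top'); d=grab('scene')
for c in ('top','scene'): wm('blue',(165,160,225,230) if c=='top' else (335,350,402,432),.06,c)
E
```

```text
t 6.95 pos [0.3673 0.2726 0.2036] yang 90.1 q6 -1.09 w 0.085 F [ 0.  -0.6  0. ] grip 0.0 units [ 0.065 -0.03   4.915]
green wrist z med 0.0394 depth [0.3645 0.2721] 0.0276 plane [0.3638 0.2721] 0.0282
blue top z med 0.0583 depth [0.6096 0.1812] 0.0289 plane [0.609  0.1797] 0.0284
blue scene z med 0.0589 depth [0.6135 0.1836] 0.0286 plane [0.6145 0.1843] 0.0292
```

Request:
{"fn": "play_rows", "kwargs": {"motion": [[0.06,0.0,1.4,0,85],[0.06,0.0,2.8,0,85],[0.06,0.0,4.1,0,85],[0.06,0.0,4.8,0,85],[0.06,0.0,4.91,0,85]]}}

```text
clock: 7.72
position: [0.3638, 0.2713, 0.0049]
ee_rot: [-0.002, 0.001, 1.0, -0.001]
contact_force: [-0.4, 0.9, 0.5]
width: 0.0849
gripper_force: 0.0
```

Request:
{"fn": "play_rows", "kwargs": {"motion": [[0,0,0,0,50],[0,0,0,0,50],[0,0,0,0,50],[0,0,0,0,50]]}}

```text
clock: 8.22
position: [0.3656, 0.2729, 0.0084]
ee_rot: [0.002, -0.0, 1.0, 0.001]
contact_force: [0.9, -0.3, 7.6]
width: 0.056
gripper_force: 43.2
```

Request:
{"fn": "play_rows", "kwargs": {"motion": [[0,0,-1.2,0,50],[0,0,-2.6,0,50],[0,0,-4.0,0,50],[-1.2,-0.4,-4.8,0,50],[-2.4,-0.8,-4.8,0,50]]}}

```text
clock: 8.85
position: [0.4626, 0.2412, 0.2031]
ee_rot: [0.004, -0.001, 1.0, 0.002]
contact_force: [-0.7, 0.3, -2.2]
width: 0.0556
gripper_force: 43.8
```

Request:
{"fn": "play_rows", "kwargs": {"motion": [[-1.3,-0.5,0,0,50],[-2.6,-1.0,0,0,50],[-3.4,-1.3,0,0,50],[-3.72,-1.49,0,0,50],[-3.72,-1.49,0,0,50]]}}

```text
clock: 9.48
position: [0.6085, 0.1806, 0.1985]
ee_rot: [-0.001, 0.0, 1.0, 0.0]
contact_force: [0.3, 0.2, -1.8]
width: 0.0557
gripper_force: 43.8
```

```bash
python3 - <<'E'
from wm import *; from go import rel
rel(.611,.181,.062)
d=grab('wrist'); save(d,'w4.png')
rim('green',(200,260,440,470),.028)
E
```

```text
t 9.47 pos [0.6085 0.1806 0.1985] yang 90.0 q6 -1.39 w 0.056 F [ 0.3  0.2 -1.8] grip 43.8 units [-0.069  0.009  3.413]
green wrist rim z 0.2306 c [0.6083 0.1803] r 0.0288 (expect 0.028) 7011
```

View pics/w4.png

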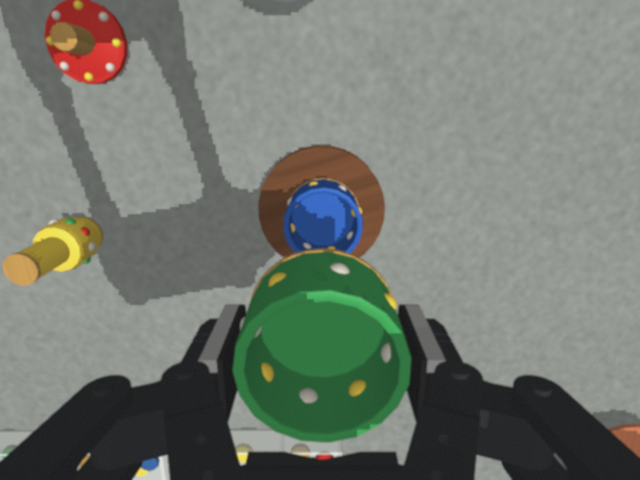

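The green pot is held level above the stand. The blue pot's mouth is at about (323,215), and almost all of its rim is visible.

```bash
python3 - <<'E'
from wm import *
rim('blue',(270,170,380,252),.028); arc('wood',(245,135,400,200),.02,.05)
E
```

```text
blue wrist rim z 0.0606 c [0.6114 0.1807] r 0.0277 (expect 0.028) 988
wood wrist arc c [0.6124 0.1796] rms 0.0124 221
```

Request:
{"fn": "play_rows", "kwargs": {"motion": [[-0.075,0.01,1.2,0,50],[-0.075,0.01,2.4,0,50],[-0.075,0.01,3.0,0,50],[-0.075,0.01,3.3,0,50],[-0.075,0.01,3.4,0,50]]}}

```text
clock: 10.15
position: [0.6111, 0.1819, 0.0634]
ee_rot: [-0.0, -0.001, 1.0, 0.0]
contact_force: [-3.4, -0.8, 12.3]
width: 0.0558
gripper_force: 45.1
```

Request:
{"fn": "play_rows", "kwargs": {"motion": [[0,0,0.03,0,50],[0,0,0.03,0,50]]}}

```text
clock: 10.4
position: [0.6124, 0.1818, 0.0635]
ee_rot: [0.001, -0.0, 1.0, 0.001]
contact_force: [-2.4, 0.9, 5.1]
width: 0.0559
gripper_force: 44.3
```

Request:
{"fn": "play_rows", "kwargs": {"motion": [[0,0,0,0,85],[0,0,0,0,85],[0,0,-0.5,0,85],[0,0,-1.8,0,85],[0,0,-3.2,0,85]]}}

```text
clock: 11.02
position: [0.6118, 0.181, 0.1902]
ee_rot: [-0.001, -0.0, 1.0, -0.0]
contact_force: [1.8, 0.3, -0.2]
width: 0.0851
gripper_force: 0.0
```

Request:
{"fn": "play_rows", "kwargs": {"motion": [[0.7,-1.0,-0.4,0,60],[1.5,-2.1,-0.4,0,60],[2.3,-3.2,-0.4,0,60],[3.08,-4.26,-0.4,0,60],[3.08,-4.26,-0.4,0,60]]}}

```text
clock: 11.65
position: [0.4868, 0.0086, 0.2059]
ee_rot: [-0.0, 0.002, 1.0, -0.0]
contact_force: [0.3, 0.6, -0.6]
width: 0.0602
gripper_force: 0.0
```

```bash
python3 - <<'E'
from wm import *; from go import rel
rel(.4885,.0105,.016)
d=grab('wrist'); save(d,'w5.png')
wm('red',(240,100,410,300),.012)
d=grab('top'); d=grab('scene')
for c in ('top','scene'):
  w=(165,160,225,230) if c=='top' else (335,330,402,432)
  rim('green',w,.028,c)
E
```

```text
t 11.65 pos [0.4868 0.0086 0.2059] yang 89.8 q6 -1.69 w 0.060 F [ 0.3  0.6 -0.6] grip 0.0 units [-0.045  0.051  4.748]
red wrist z med 0.0136 depth [0.4885 0.0114] 0.0275 plane [0.4886 0.0111] 0.0276
green top rim z 0.5897 c [0.4967 0.0729] r 0.0029 (expect 0.028) 3
green scene rim z 0.0977 c [0.6144 0.1838] r 0.0282 (expect 0.028) 137
```

View pics/w5.png

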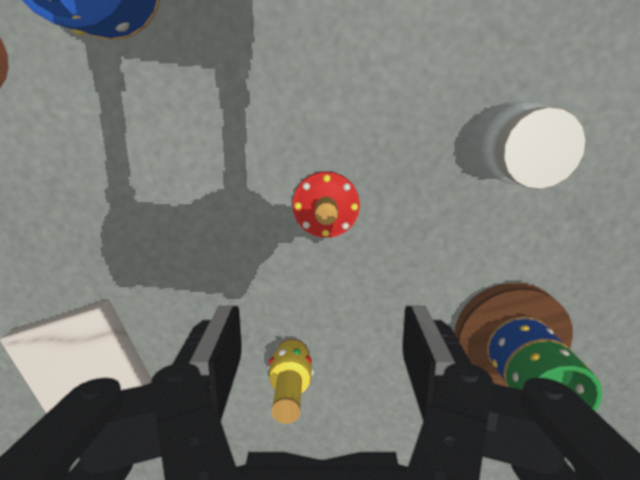

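The lid is at (325,205). On the right the green pot sits level on the blue one at about (555,375), with no tilt.

Request:
{"fn": "play_rows", "kwargs": {"motion": [[-0.02,0.03,1.4,0,50],[-0.02,0.03,2.8,0,50],[-0.02,0.03,4.1,0,50],[-0.02,0.03,4.65,0,50],[-0.02,0.03,4.75,0,50]]}}

```text
clock: 12.42
position: [0.4894, 0.0132, 0.0138]
ee_rot: [-0.002, -0.001, 1.0, 0.0]
contact_force: [0.1, 0.3, 0.9]
width: 0.0501
gripper_force: 0.0
```

Request:
{"fn": "play_rows", "kwargs": {"motion": [[0,0,0,0,10],[0,0,0,0,10],[0,0,0,0,10],[0,0,0,0,10],[0,0,0,0,10]]}}

```text
clock: 13.05
position: [0.491, 0.0121, 0.0168]
ee_rot: [0.002, -0.0, 1.0, 0.0]
contact_force: [0.4, 1.8, 5.9]
width: 0.0166
gripper_force: 39.6
```

Request:
{"fn": "play_rows", "kwargs": {"motion": [[0,0,-1.0,0,10],[0,0,-2.4,0,10],[0,0,-3.8,0,10],[0,0,-5.2,0,10],[-0.6,0.8,-5.6,0,10]]}}

```text
clock: 13.68
position: [0.5142, 0.0426, 0.244]
ee_rot: [0.003, 0.001, 1.0, -0.001]
contact_force: [0.8, -0.4, -1.7]
width: 0.0164
gripper_force: 39.5
```

Request:
{"fn": "play_rows", "kwargs": {"motion": [[-0.8,1.1,0,0,10],[-1.6,2.2,0,0,10],[-2.2,3.1,0,0,10],[-2.44,3.44,0,0,10],[-2.44,3.44,0,0,10]]}}

```text
clock: 14.3
position: [0.6108, 0.1817, 0.2388]
ee_rot: [-0.001, -0.001, 1.0, -0.001]
contact_force: [0.9, -0.8, -1.1]
width: 0.0163
gripper_force: 39.5
```

```bash
python3 - <<'E'
from wm import *; from go import rel
rel(.611,.181,.106)
d=grab('wrist'); save(d,'w6.png')
E
```

```text
t 14.30 pos [0.6108 0.1817 0.2388] yang 90.1 q6 -1.39 w 0.016 F [ 0.9 -0.8 -1.1] grip 39.5 units [-0.013 -0.014  3.321]
```

View pics/w6.png

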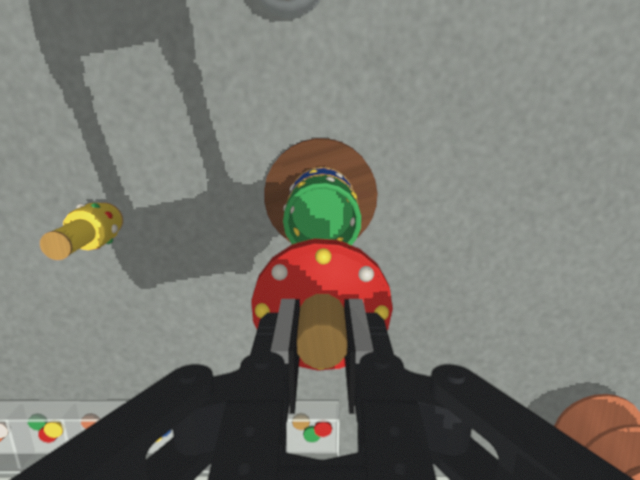

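The lid is held upright by its knob with the disc at about (322,300). The green mouth is at (323,213), just clear of the lid's edge.

```bash
python3 - <<'E'
from wm import *
d=load('wrist'); W=cloud(d); m=blobs(d,P['red'],(240,235,405,375)); p=W[m]; p=p[~np.isnan(p[:,0])]
print('red z',np.percentile(p[:,2],[2,50,98]))
print(cv2.minEnclosingCircle(p[p[:,2]>.2][:,:2].astype(np.float32)))
for z in(.228,.235): arc('red',(240,235,405,300),z,.028)
rim('green',(275,170,370,242),.028)
arc('wood',(245,125,400,175),.02,.05)
E
```

```text
red z [0.23130844 0.23510374 0.23764038]
((0.6078742146492004, 0.18139609694480896), 0.027810219675302505)
red wrist arc c [0.6099 0.1812] rms 0.0079 201
red wrist arc c [0.6079 0.1812] rms 0.0075 201
green wrist rim z 0.0957 c [0.6117 0.1813] r 0.0277 (expect 0.028) 911
wood wrist arc c [0.6122 0.1797] rms 0.0109 146
```

Request:
{"fn": "play_rows", "kwargs": {"motion": [[-0.09,0,1.2,0,10],[-0.09,0,2.4,0,10],[-0.09,0,3.0,0,10],[-0.09,0,3.2,0,10],[-0.09,0,3.32,0,10]]}}

```text
clock: 14.98
position: [0.615, 0.1808, 0.1077]
ee_rot: [0.001, 0.0, 1.0, -0.0]
contact_force: [-0.2, 0.2, 0.4]
width: 0.0164
gripper_force: 39.4
```

Request:
{"fn": "play_rows", "kwargs": {"motion": [[0,0,0.04,0,10],[0,0,0.04,0,10]]}}

```text
clock: 15.22
position: [0.6156, 0.1815, 0.1069]
ee_rot: [0.001, -0.0, 1.0, 0.0]
contact_force: [0.1, -0.9, 2.8]
width: 0.0165
gripper_force: 39.7
```

Request:
{"fn": "play_rows", "kwargs": {"motion": [[0,0,0,0,45],[0,0,0,0,45],[0,0,-0.5,0,45],[0,0,-1.8,0,45],[0,0,-3.0,0,45]]}}

```text
clock: 15.85
position: [0.6147, 0.1818, 0.2265]
ee_rot: [-0.0, -0.0, 1.0, 0.0]
contact_force: [1.8, 0.0, -0.7]
width: 0.0448
gripper_force: 0.0
```

Request:
{"fn": "play_rows", "kwargs": {"motion": [[0.65,-1.2,0,0,85],[1.3,-2.4,0,0,85],[1.95,-3.6,0,0,85],[2.6,-4.8,0,0,85],[3.25,-6.0,0,0,85]]}}

```text
clock: 16.48
position: [0.484, -0.0596, 0.2255]
ee_rot: [0.0, -0.001, 1.0, -0.0]
contact_force: [0.5, -0.4, 0.0]
width: 0.085
gripper_force: 0.0
```

Request:
{"fn": "play_rows", "kwargs": {"motion": [[0.65,-1.2,0.2,0,85],[1.3,-2.4,0.4,0,85],[1.95,-3.6,0.6,0,85],[2.6,-4.8,0.8,0,85],[2.76,-5.0,0.8,0,85]]}}

```text
clock: 17.1
position: [0.3731, -0.2607, 0.1929]
ee_rot: [-0.0, 0.002, 1.0, -0.0]
contact_force: [1.0, 0.6, -0.3]
width: 0.0851
gripper_force: 0.0
```

Request:
{"fn": "play_rows", "kwargs": {"motion": [[0,0,0,0,85],[0,0,0,0,85]]}}

```text
clock: 17.35
position: [0.3753, -0.2574, 0.1935]
ee_rot: [0.0, -0.001, 1.0, 0.0]
contact_force: [1.0, 0.3, 0.5]
width: 0.0851
gripper_force: 0.0
```

```bash
python3 - <<'E'
from wm import *; from go import rel
rel(.3735,-.259,.007)
d=grab('wrist'); save(d,'w7.png')
rim('cop',(240,120,400,300),.031)
d=grab('top'); d=grab('scene')
rim('red',(165,140,225,230),.028,'top'); rim('red',(335,320,402,432),.028,'scene')
rim('green',(165,140,225,230),.028,'top'); rim('wood',(165,140,225,230),.05,'top')
E
```

```text
t 17.35 pos [ 0.3753 -0.2574  0.1935] yang 90.1 q6 -2.33 w 0.085 F [1.  0.3 0.5] grip 0.0 units [ 0.047 -0.042  4.663]
cop wrist rim z 0.0306 c [ 0.373  -0.2603] r 0.0308 (expect 0.031) 952
red top rim z 0.1104 c [0.6119 0.1781] r 0.0224 (expect 0.028) 39
red scene rim z 0.1082 c [0.6163 0.1813] r 0.0263 (expect 0.028) 148
green top rim z 0.0969 c [0.5892 0.1774] r 0.017 (expect 0.028) 12
wood top rim z 0.1260 c [0.6121 0.1802] r 0.0093 (expect 0.050) 46
```

Request:
{"fn": "play_rows", "kwargs": {"motion": [[0.03,-0.03,1.4,0,85],[0.03,-0.03,2.8,0,85],[0.03,-0.03,4.1,0,85],[0.03,-0.03,4.56,0,85],[0.03,-0.03,4.66,0,85]]}}

```text
clock: 18.12
position: [0.3732, -0.2584, 0.0057]
ee_rot: [-0.001, -0.001, 1.0, 0.001]
contact_force: [-0.2, 0.7, -0.5]
width: 0.085
gripper_force: 0.0
```

Request:
{"fn": "play_rows", "kwargs": {"motion": [[0,0,0,0,56],[0,0,0,0,56],[0,0,0,0,56],[0,0,0,0,56]]}}

```text
clock: 18.62
position: [0.3743, -0.2599, 0.0083]
ee_rot: [0.001, -0.0, 1.0, -0.001]
contact_force: [0.1, 2.1, 6.1]
width: 0.0613
gripper_force: 43.5
```

Request:
{"fn": "play_rows", "kwargs": {"motion": [[0,0,-1.2,0,56],[0,0,-2.6,0,56],[-1.0,0.1,-3.6,0,56],[-2.3,0.3,-4.0,0,56],[-3.6,0.5,-4.0,0,56]]}}

```text
clock: 19.25
position: [0.5198, -0.2402, 0.1699]
ee_rot: [0.003, -0.0, 1.0, -0.002]
contact_force: [-0.2, -1.5, -1.6]
width: 0.0609
gripper_force: 45.4
```

Request:
{"fn": "play_rows", "kwargs": {"motion": [[-1.2,0.2,0,0,56],[-2.4,0.4,0,0,56],[-3.02,0.56,0,0,56],[-3.02,0.56,0,0,56],[-3.02,0.56,0,0,56]]}}

```text
clock: 19.88
position: [0.637, -0.2171, 0.1668]
ee_rot: [-0.001, -0.0, 1.0, -0.0]
contact_force: [-0.0, -0.9, -2.1]
width: 0.061
gripper_force: 45.4
```

```bash
python3 - <<'E'
from wm import *; from go import rel
rel(.639,-.217,.027)
d=grab('wrist'); save(d,'w8.png')
rim('cop',(200,260,440,470),.031)
E
```

```text
t 19.88 pos [ 0.637  -0.2171  0.1668] yang 90.0 q6 -2.00 w 0.061 F [-0.  -0.9 -2.1] grip 45.4 units [-0.054  0.004  3.494]
cop wrist rim z 0.1888 c [ 0.6365 -0.2176] r 0.0319 (expect 0.031) 5774
```

View pics/w8.png

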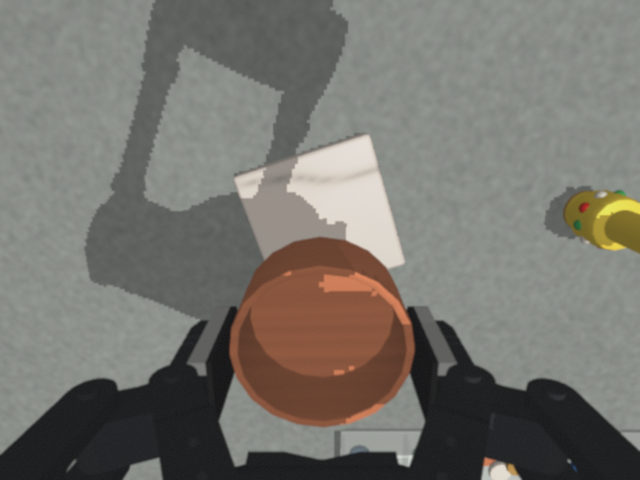

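The copper dish is held at (322,345). The marble corners are visible at about (236,178), (369,136) and (403,263), and two of them are diagonal, so their midpoint gives the centre.

```bash
python3 - <<'E'
from wm import *
d=load('wrist'); g=[onplane(d,u,v,.02) for u,v in ((236,178),(369,136),(403,263))]
print(np.round(g,4), np.linalg.norm(g[0]-g[1]),np.linalg.norm(g[1]-g[2]),np.linalg.norm(g[0]-g[2]), (g[0]+g[2])/2)
E
```

```text
[[ 0.6079 -0.2767  0.02  ]
 [ 0.5797 -0.1858  0.02  ]
 [ 0.671  -0.1576  0.02  ]] 0.09518388407145861 0.09560466074810223 0.13481798273109277 [ 0.63945652 -0.21713665  0.02      ]
```

Request:
{"fn": "play_rows", "kwargs": {"motion": [[-0.075,0.01,1.3,0,56],[-0.075,0.01,2.5,0,56],[-0.075,0.01,3.2,0,56],[-0.075,0.01,3.42,0,56],[-0.075,0.01,3.48,0,56]]}}

```text
clock: 20.55
position: [0.6411, -0.2173, 0.0286]
ee_rot: [0.001, 0.0, 1.0, -0.0]
contact_force: [-0.1, 0.5, -0.7]
width: 0.0615
gripper_force: 45.4
```

Request:
{"fn": "play_rows", "kwargs": {"motion": [[0,0,0.02,0,56],[0,0,0.02,0,56],[0,0,0.02,0,85],[0,0,0.02,0,85]]}}

```text
clock: 21.05
position: [0.6415, -0.2167, 0.0274]
ee_rot: [0.001, -0.0, 1.0, -0.0]
contact_force: [0.3, -0.1, -0.0]
width: 0.0847
gripper_force: 0.0
```

Request:
{"fn": "play_rows", "kwargs": {"motion": [[0,0,-0.6,0,85],[0,0,-2.0,0,85],[0,0,-3.4,0,85],[0,0.8,-4.6,0,60],[0,1.8,-5.0,0,60]]}}

```text
clock: 21.68
position: [0.6428, -0.1451, 0.2313]
ee_rot: [0.004, 0.001, 1.0, -0.001]
contact_force: [-0.0, 0.6, -0.0]
width: 0.06
gripper_force: 0.0
```

Request:
{"fn": "play_rows", "kwargs": {"motion": [[0.1,1.0,0,0,60],[0.1,2.1,0,0,60],[0.1,3.1,0,0,60],[0.1,3.1,0,0,60],[0.1,3.1,0,0,60]]}}

```text
clock: 22.3
position: [0.6371, -0.021, 0.227]
ee_rot: [0.0, -0.0, 1.0, -0.0]
contact_force: [0.3, -0.3, -0.6]
width: 0.06
gripper_force: 0.0
```

```bash
python3 - <<'E'
from wm import *; from go import rel
rel(.6352,-.021,.047)
d=grab('wrist'); save(d,'w9.png')
d=grab('top'); d=grab('scene')
rim('cop',(315,155,385,220),.031,'top'); rim('cop',(230,222,305,290),.031,'scene')
E
```

```text
t 22.30 pos [ 0.6371 -0.021   0.227 ] yang 90.1 q6 -1.71 w 0.060 F [ 0.3 -0.3 -0.6] grip 0.0 units [4.9e-02 2.0e-03 4.5e+00]
cop top rim z 0.0540 c [ 0.6395 -0.219 ] r 0.0307 (expect 0.031) 35
cop scene rim z 0.0517 c [ 0.6428 -0.2129] r 0.0309 (expect 0.031) 74
```

View pics/w9.png

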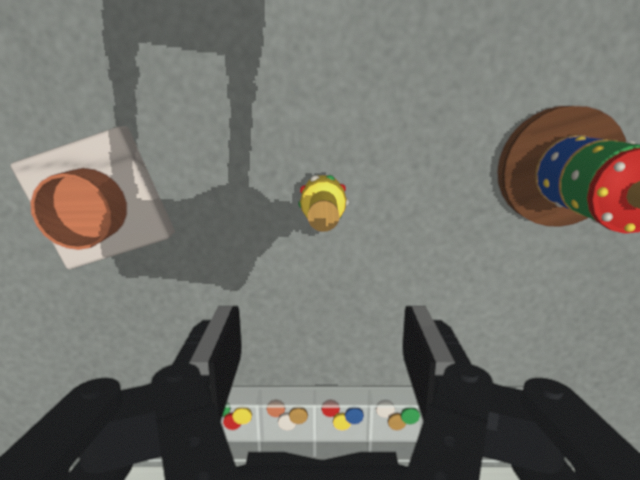

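The dish is seated on the marble at (80,208) and agrees with the marble centre. The stack looks straight on the right, and the vase is ahead with its rim at (323,212). I'll measure the neck top.

```bash
python3 - <<'E'
from wm import *
rim('yel',(295,165,355,240),.011)
rim('cop',(25,160,135,255),.031)
d=load('wrist'); W=cloud(d)
E
```

```text
yel wrist rim z 0.0813 c [ 0.6352 -0.0205] r 0.0112 (expect 0.011) 741
cop wrist rim z 0.0506 c [ 0.6414 -0.2173] r 0.0314 (expect 0.031) 1092
```

Request:
{"fn": "play_rows", "kwargs": {"motion": [[0.05,0.01,1.3,0,60],[0.05,0.01,2.6,0,60],[0.05,0.01,3.8,0,60],[0.05,0.01,4.4,0,60],[0.05,0.01,4.46,0,60]]}}

```text
clock: 23.08
position: [0.6336, -0.0211, 0.0463]
ee_rot: [-0.002, 0.001, 1.0, 0.0]
contact_force: [-0.2, 0.5, -1.0]
width: 0.0599
gripper_force: 0.0
```

Request:
{"fn": "play_rows", "kwargs": {"motion": [[0,0,0,0,14],[0,0,0,0,14],[0,0,0,0,14],[0,0,0,0,14],[0,0,0,0,14]]}}

```text
clock: 23.7
position: [0.6363, -0.0205, 0.0502]
ee_rot: [0.002, -0.0, 1.0, -0.0]
contact_force: [-0.5, -1.0, 6.7]
width: 0.021
gripper_force: 39.3
```

Request:
{"fn": "play_rows", "kwargs": {"motion": [[0,0,-1.0,0,14],[0,0,-2.2,0,14],[0,-0.8,-3.2,0,14],[0,-1.9,-3.4,0,14],[0,-3.0,-3.4,0,14]]}}

```text
clock: 24.32
position: [0.6355, -0.1412, 0.186]
ee_rot: [0.001, -0.001, 1.0, -0.0]
contact_force: [-0.6, 0.2, -0.8]
width: 0.021
gripper_force: 39.4
```

Request:
{"fn": "play_rows", "kwargs": {"motion": [[-0.1,-0.9,0,0,14],[-0.1,-1.6,0,0,14],[-0.1,-1.92,0,0,14],[-0.1,-1.92,0,0,14],[-0.1,-1.92,0,0,14]]}}

```text
clock: 24.95
position: [0.639, -0.2157, 0.1844]
ee_rot: [-0.0, -0.001, 1.0, 0.001]
contact_force: [0.4, 0.2, -1.2]
width: 0.0209
gripper_force: 39.4
```

```bash
python3 - <<'E'
from wm import *; from go import rel
rel(.6405,-.217,.0735)
d=grab('wrist'); save(d,'w10.png')
E
```

```text
t 24.95 pos [ 0.639  -0.2157  0.1844] yang 90.1 q6 -2.00 w 0.021 F [ 0.4  0.2 -1.2] grip 39.4 units [-0.039 -0.035  2.773]
```

View pics/w10.png

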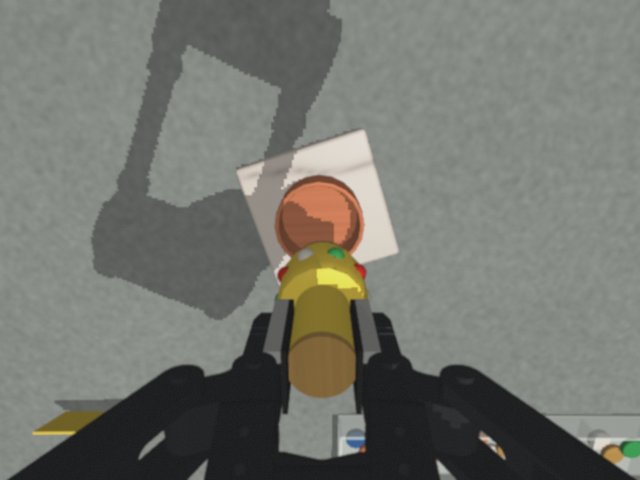

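The vase hangs upright with its rim at (322,365), and the dish is just ahead at (320,217). I'll measure both.

```bash
python3 - <<'E'
from wm import *
rim('yel',(285,320,360,400),.011)
rim('cop',(265,170,375,243),.031); arc('cop',(265,170,375,240),.05,.031)
E
```

```text
yel wrist rim z 0.2153 c [ 0.6382 -0.2161] r 0.0122 (expect 0.011) 3635
cop wrist rim z 0.0506 c [ 0.6402 -0.2178] r 0.0304 (expect 0.031) 732
cop wrist arc c [ 0.6387 -0.2178] rms 0.0012 153
```

Request:
{"fn": "play_rows", "kwargs": {"motion": [[-0.05,-0.04,0.4,0,14],[-0.05,-0.04,1.4,0,14],[-0.05,-0.04,2.3,0,14],[-0.05,-0.04,2.65,0,14],[-0.05,-0.04,2.76,0,14]]}}

```text
clock: 25.62
position: [0.6402, -0.2174, 0.0748]
ee_rot: [-0.001, -0.0, 1.0, 0.001]
contact_force: [-6.0, 2.7, 18.4]
width: 0.0206
gripper_force: 42.1
```

Request:
{"fn": "play_rows", "kwargs": {"motion": [[0,0,0.03,0,14],[0,0,0.03,0,14]]}}

```text
clock: 25.88
position: [0.6401, -0.2173, 0.0749]
ee_rot: [-0.001, -0.0, 1.0, 0.001]
contact_force: [-4.7, 2.8, 8.2]
width: 0.0208
gripper_force: 41.2
```

Request:
{"fn": "play_rows", "kwargs": {"motion": [[0,0,0,0,50],[0,0,0,0,50],[0,0,-0.5,0,50],[0,0,-1.8,0,50],[0,0,-3.2,0,50]]}}

```text
clock: 26.5
position: [0.6411, -0.2187, 0.2013]
ee_rot: [-0.001, -0.0, 1.0, 0.0]
contact_force: [0.5, -0.6, -0.2]
width: 0.0497
gripper_force: 0.0
```

Request:
{"fn": "play_rows", "kwargs": {"motion": [[0.8,0.6,-0.5,0,50],[1.8,1.2,-0.8,0,50],[2.8,1.8,-0.8,0,50],[3.5,2.2,-0.8,0,50],[3.5,2.2,-0.8,0,50]]}}

```text
clock: 27.12
position: [0.4994, -0.1297, 0.2335]
ee_rot: [0.0, -0.001, 1.0, 0.0]
contact_force: [1.5, 0.4, -0.1]
width: 0.0498
gripper_force: 0.0
```

```bash
python3 - <<'E'
from wm import *
d=grab('wrist'); d=grab('top'); rim('yel',(315,140,385,220),.011,'top'); rim('cop',(315,155,385,220),.031,'top')
d=grab('scene'); rim('yel',(230,200,305,290),.011,'scene'); rim('cop',(230,222,305,290),.031,'scene')
rim('red',(335,320,402,432),.028,'scene'); rim('blue',(335,340,402,432),.028,'scene')
a=cv2.resize(d['img'][200:440,220:410],None,fx=2.1,fy=2.1); b=cv2.resize(load('wrist')['img'],(380,285)); b=cv2.copyMakeBorder(b,0,a.shape[0]-285,0,0,cv2.BORDER_CONSTANT)
cv2.imwrite('pics/f1.png',cv2.cvtColor(np.hstack([a,b]),cv2.COLOR_RGB2BGR))
E
```

```text
yel top rim z 0.6111 c [ 0.5135 -0.1913] r 0.0083 (expect 0.011) 4
cop top rim z 0.0549 c [ 0.5842 -0.207 ] r 0.0863 (expect 0.031) 19
yel scene rim z 0.1083 c [ 0.6405 -0.2128] r 0.0115 (expect 0.011) 47
cop scene rim z 0.0538 c [ 0.6435 -0.2137] r 0.03 (expect 0.031) 35
red scene rim z 0.1090 c [0.6186 0.1823] r 0.0251 (expect 0.028) 95
blue scene rim z 0.0559 c [0.6269 0.2062] r 0.0087 (expect 0.028) 4
```

View pics/f1.png

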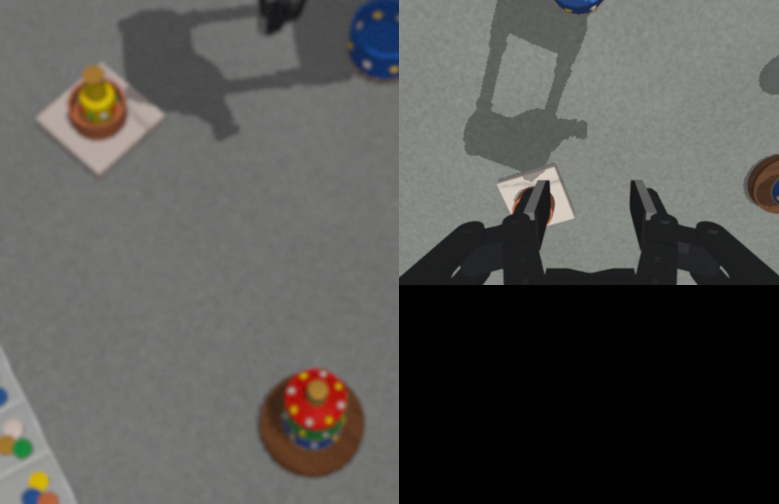

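The scene view shows both stands dressed: the vase upright in the dish at about (97,105), and the blue, green and red stack straight on the wood at about (315,410). The heights match seated parts once the scene camera's bias of about 3 mm is taken off. The gripper is open and clear, so I'm handing in.

```bash
python3 -c "
from rig import manip
print(manip.sign_off())"
```

```text
the job is handed in; nothing more can be done
None
```

The job is handed in: the blue pot, green pot and red lid are stacked on the wood stand, and the copper dish with the yellow vase upright in it is on the marble stand, everything released and the jar and big vase untouched, at about 27 s of the 120 s allowed (the sign-off call returned no verdict).

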